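# Pass a covered carrier through the low inspection gate

### The job

The steel cover plate in the orange carrier is sprung up at its rear end: press it down on its blue button until it snaps level and flat into the carrier. Then slide the carrier along its track under the low blue gate and on, out of the far side, until its tongue just rests against the end stop, without shoving the stop along, and let go. The cover must not touch the gate, the carrier must stay on the track, and the other things on the bench stay where they are.

Things in the scene. Friction and masses are not known exactly. Their poses are not given: they have to be found in the camera images.
- track: Fixed aluminium guide track, 92 x 295 x 8 mm, on the bench. Origin: underside, on the centre line, below the middle of the gate. +y: direction of travel (from the carrier's start to the end stop), z up. It runs from y = -140 to +155 mm; sliding surface at z = 8 mm. Two rails 63 mm apart, 6 mm wide, tops at z = 13 mm, guide the carrier (1.5 mm play each side).
- gate: Fixed blue gate across the track with a black head. Origin and axes as the track. It spans y = -13 to +13 mm; posts at |x| = 38 to 46 mm; bar underside at z = 29.5 mm, top at 57 mm over the bench. The carrier passes with 3 mm to spare, fingers do not: push it from behind until its rear is at the gate's near side, then draw it out by its tongue on the far side.
- gate_mid (a point): Middle of the gate at the level of the track's sliding surface (8 mm above the bench); axes as the track.
- carrier: Loose orange carrier, 0.2 to 0.45 kg, between the rails before the gate. Origin: underside, centre of its block; +y forward along the travel. Block 60 wide (x), 66 long (y -33 to +33), rim 18.5 mm high; a tongue 28 wide, as high, goes on from y = 33 to 59 mm: grip it across from above (upper 13.5 mm stand clear of the rails). Two brass spring plungers in the walls at y = -13 prop the plate.
- carrier_front (a point): Centre of the front face of the carrier's tongue, 59 mm ahead of the carrier's origin, 10 mm above its underside.
- carrier_rear (a point): Centre of the rear face of the carrier (60 mm wide, 18.5 mm high), 33 mm behind the carrier's origin, 10 mm above its underside. Push here.
- nest (a point): Centre of the floor of the carrier's open nest (38 x 53 mm), 6 mm above the carrier's underside; axes as the carrier.
- plate: Loose steel cover plate, 36 x 50 x 8 mm, 60 g, in the nest. Origin: centre of its underside; y forward, z its upper face. At the start its front lies on the nest floor and its rear is about 18 degrees up on the plungers. Pressing its button with about 10 N pushes the plungers aside and it snaps down; seated, it lies on the nest floor and the button's top is 0.5 mm above the carrier's rim.
- plate_button (a point): Centre of the top of the blue round button on the plate, diameter 16 mm, 5 mm high, 13 mm behind the plate's middle. At the start its top is about 38 mm above the bench, seated 27 mm.
- stop_face (a point): Centre of the near face (20 mm wide) of the adjustable end stop, a dark block with a rubber face and brass screw, top 29 mm above the bench, on the track 110 to 126 mm beyond the gate's middle; axes as the track. It is held by friction and starts to slip at about 14 N.
- wheel_hub: Bystander: loose turned aluminium wheel, 58 mm in diameter, 23 mm high; origin at the centre of its underside.
- nut: Bystander: loose hexagon nut, 28 mm wide, 13 mm high; origin at the centre of its underside.
- tape: Bystander: loose roll of masking tape, 100 mm in diameter, 25 mm high; origin at the centre of its underside.
- vblock: Bystander: loose steel V block, 42 x 45 x 38 mm; origin at the centre of its underside.

How it is judged:
By the outcome, as a careful person would: the job done as asked, in the order asked, and still so for the second after the job is handed in, with the robot touching nothing.
It also fails if it takes over 54 s, if anything falls off the work surface, if the arm or the gripper's body presses on something with over 40 N, if the wrist force passes 120 N, or if a joint passes its speed limit or range.

### The arm

A 6-joint arm with a two-finger parallel gripper is mounted at the origin on a cart in front of the work surface, level with it; the furniture and walls round the work are solid. World frame = base frame: x ahead of the robot, y to its left, z up, the work surface at z = 0. Lengths are in m, angles in degrees, forces in N, time in s.
With the tool pointing down it reaches from about 0.375 to 0.9 m from the base axis. Payload 3.1 kg.
Tool frame: the origin (TCP) lies at the very end of the fingers, on their centre line; the grasp point (between the pads) lies 19 mm behind it; z points along the fingers, y is the line along which they close (so a half turn about z gives the same grasp; the last joint's range is limited). The gripper opens to 87 mm and grips with 3 to 60 N. Pads are 19 mm wide; open, the fingers measure 117 mm over their backs; the gripper's body (75 mm by 190 mm) begins 51 mm behind the grasp point.
Start: joints at [55.319, 30.224, 82.088, -0, 67.689, -10.227], TCP at [0.259, 0.569, 0.223] pointing down, gripper open.
Joint ranges: [-176.69, 176.69], [-43.24, 126.21], [12.49, 139.97], [-82, 262], [0, 151.66], [-163.58, 163.58]. Speed limits (degrees/s): [159.86, 159.86, 180, 180, 180, 180].

### API

Orientations are given as a 3x3 rotation matrix whose columns are the frame's x, y, z axes.
In Python, from rig import * gives the robot as it stands.
- The arm moves only by the tool jog_arm, never from a script. Its arguments are lists of equal length, an entry for each row: "delta_pos": the shift along the world's x, y, z in cm, a list of three; "turn": the turn about the world's z in degrees; "grip": the closure, from 0 (fully open) to 1 (shut). In form: {"delta_pos": [[x, y, z], ...], "turn": [turn, ...], "grip": [grip, ...]}. A call has 1 to 12 rows; each row is the pose to reach, as a shift and turn from the pose commanded when the call began; what a row does not reach only later rows make up. A row lasts 1/8 s, in which the tool goes at most 62.5 mm and 10.7 degrees, less where a joint would pass 70% of its speed; a pose out of reach is approached as far as the arm can. A call with a gripper value outside its range is refused whole. The fingers move at their own pace and stop on an object; the grip force is fixed at half the most. Time passes only in rows, so rows that repeat a pose let the fingers close. It gives the time, the measured TCP pose, the force, the opening and the grip force at its end, in the units of the state.
- read_state(): the state, without advancing time (a new reading comes with each control period).
- capture(name): name is "scene" or "top"; returns a dict with "color" (420x560x3 uint8, blue, green, red), "fovy" (degrees; the focal length in pixels is half the picture's height over the tangent of half this angle, whatever the lens; pixels are square), "cx", "cy" (the principal point, pixels), "camera_from_world" (4x4, takes a point from world to camera coordinates). Camera axes: x right, y up, looking along -z (the intrinsics and any distortion apply to the point x, -y, -z); pixel columns grow to the right and rows downward; lengths in m; the calibration is good to about 2 mm. A picture is of the moment at which its call begins. There is no depth.
- hand_in(): hands the job in; it is judged then, once.
The state is a dict: "time_s": time; "joint_positions": joint angles; "qvel": joint speeds; "tau": joint torques, N m; "position": TCP position; "tcp_rot": TCP orientation; "force": force on the tool from outside, world axes, zero at the start; "moment": the same for the moment, N m; "opening": opening from 0.0 (shut) to 1.0 (fully open); "grasp_force": force on a finger pad.
Only numpy, scipy, OpenCV 4.12 (cv2) and the standard library are available. Lean on these libraries where they do the work, as an engineer would, in place of code of your own. Each camera call takes 0.05 s, during which the arm holds its last target. There are 200 camera calls.

## Working session

There is one attempt and no reset: what is moved stays moved. The work goes in short steps, Python scripts to look and compute and a tool call to move; the robot and the scene stay as the last step left them, time stands still between calls to the robot, and variables do not carry over. Pictures are saved under pics/ and viewed, at most 10 in all, crops included, and the job is handed in when it is done.

Besides the shell and the picture viewer there is one more tool, called as name([rows], argument=value, ...), one row to a line, values as JSON. jog_arm: Moves the arm, as the interface text tells. Its arguments: {"type":"object","properties":{"delta_pos":{"type":"array"},"turn":{"type":"array"},"grip":{"type":"array"}},"required":["delta_pos","turn","grip"]}

```bash
ls; mkdir -p pics; python3 - <<'E'
from rig import *
import cv2
for n in("scene","top"):
    d=capture(n);cv2.imwrite(f"pics/{n}0.png",d["color"]);print(n,[ (k,d[k]) for k in d if k!="color"])
E
```

```text
pics
scene [('fovy', 43.54683040040424), ('cx', 280.6382740383247), ('cy', 209.59768369419302), ('camera_from_world', array([[-0.66162518, -0.74959016,  0.01914971,  0.4094212 ],
       [ 0.50471187, -0.42630584,  0.75068586, -0.25788735],
       [-0.5545431 ,  0.50633776,  0.66038172, -1.80167715],
       [ 0.        ,  0.        ,  0.        ,  1.        ]]))]
top [('fovy', 54.209638014073555), ('cx', 273.4898340562709), ('cy', 206.39364620310454), ('camera_from_world', array([[-0.00364364, -0.99988613, -0.01464381,  0.12568214],
       [ 0.98424252, -0.00617473,  0.17671599, -0.50658772],
       [-0.17678629, -0.01376917,  0.98415294, -1.21482231],
       [ 0.        ,  0.        ,  0.        ,  1.        ]]))]
```

View pics/scene0.png

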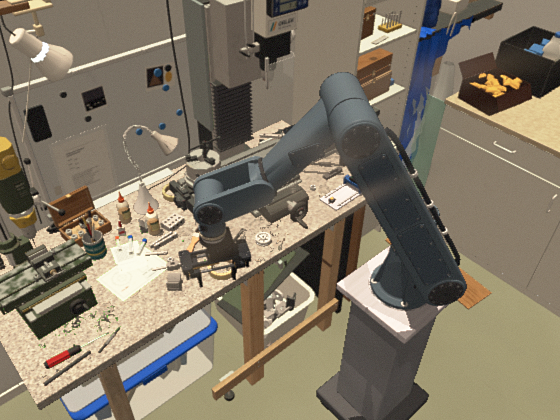

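View pics/top0.png

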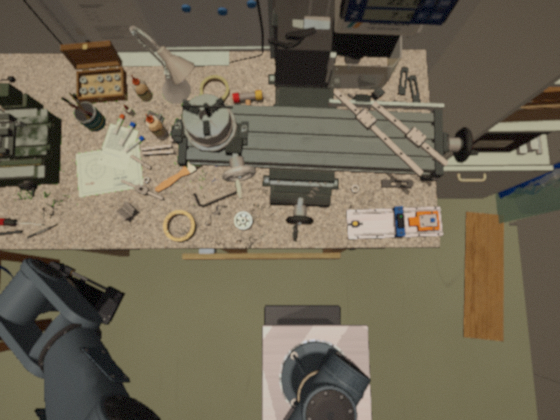

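The top view shows the track at the right edge of the bench, at about (348-440, 222). The carrier is at (428,221), the blue gate at (400,222) and the stop at (355,223), so travel is roughly world +y. Next I'll zoom in and measure.

```bash
cat > h.py <<'E'
from rig import *
import cv2, numpy as np
def ray(d,u,v,z):
    f=210/np.tan(np.radians(d["fovy"]/2)); M=d["camera_from_world"]; R,t=M[:3,:3],M[:3,3]
    o=-R.T@t; r=R.T@np.array([(u-d["cx"])/f,-(v-d["cy"])/f,-1]); return o+r*(z-o[2])/r[2]
def pix(d,p):
    f=210/np.tan(np.radians(d["fovy"]/2)); M=d["camera_from_world"]; c=M[:3,:3]@p+M[:3,3]
    return np.array([d["cx"]-f*c[0]/c[2], d["cy"]+f*c[1]/c[2]])
def mask(d,name,box):
    h=cv2.cvtColor(d["color"],cv2.COLOR_BGR2HSV); lo,hi={"orange":((8,140,110),(20,255,255)),"blue":((100,120,50),(125,255,255))}[name]
    m=cv2.inRange(h,lo,hi); k=np.zeros_like(m); x0,y0,x1,y1=box; k[y0:y1,x0:x1]=m[y0:y1,x0:x1]; return k
def blobs(m,a=6):
    n,l,s,c=cv2.connectedComponentsWithStats(m); return [(s[i].tolist(),c[i].round(2).tolist()) for i in range(1,n) if s[i,4]>=a]
E
python3 - <<'E'
from h import *
d=capture("top")
for c in("orange","blue"):
    for s,p in blobs(mask(d,c,(340,200,450,245))): print("top",c,s,p,ray(d,*p,.03).round(4))
e=capture("scene")
print(pix(e,ray(d,428,221,.03)),pix(e,ray(d,355,223,.03)))
cv2.imwrite("pics/c1.png",cv2.resize(d["color"][198:248,340:450],None,fx=7,fy=7,interpolation=cv2.INTER_CUBIC))
cv2.imwrite("pics/c2.png",cv2.resize(e["color"][160:230,300:400],None,fx=7,fy=7,interpolation=cv2.INTER_CUBIC))
E
```

```text
top orange [409, 211, 30, 20, 232] [422.19, 221.21] [ 0.4609 -0.3339  0.03  ]
top blue [394, 207, 10, 29, 115] [398.5, 222.0] [ 0.4589 -0.2612  0.03  ]
[368.03390052 174.60440494] [331.61784929 197.21791904]
```

View pics/c1.png

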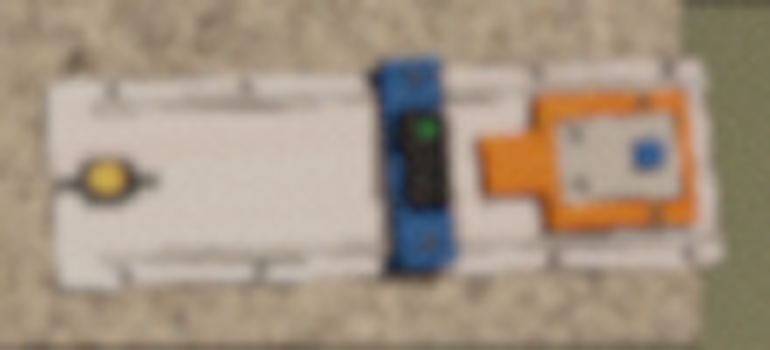

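View pics/c2.png

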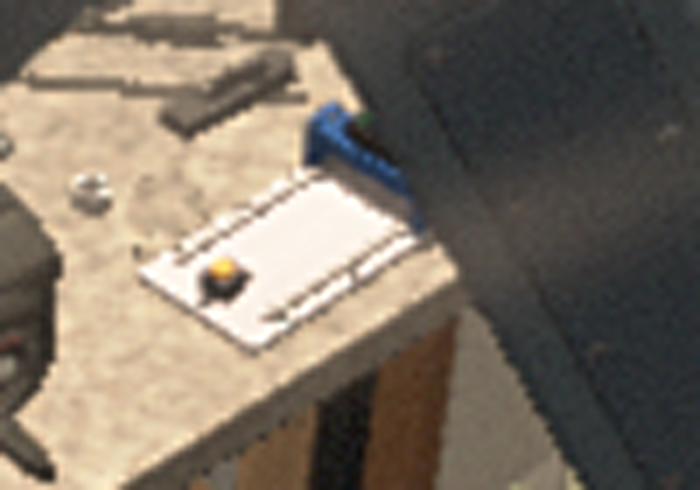

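Crop 1 (7x, offset 340,198) shows the track corners at (50,85), (62,288), (722,260) and (703,62). The button is at (648,154), the tongue front at x≈482, the carrier rear at x≈692 and the stop at (106,180). The arm partly hides the scene view.

```bash
python3 - <<'E'
from h import *
d=capture("top")
q=lambda u,v,z: ray(d,(u+.5)/7-.5+340,(v+.5)/7-.5+198,z)
c=[q(*p,.008) for p in((50,85),(62,288),(703,62),(722,260))]
end=(c[0]+c[1])/2; st=(c[2]+c[3])/2; a=(end-st); L=np.linalg.norm(a); a/=L
print("L",L,"W",[np.linalg.norm(c[0]-c[1]),np.linalg.norm(c[2]-c[3])],"ang",np.degrees(np.arctan2(a[1],a[0])),"axis",a,"end",end,"start",st)
mid=(end+st)/2-a*.0075; print("gate mid",mid)
def tr(p): r=p-mid; return (r@a, r@np.array([a[1],-a[0],0])) 
for n,p in dict(button=q(648,154,.038),front=q(482,163,.0265),rear=q(692,160,.0265),stop=q(106,180,.03),stopnear=q(134,180,.029),gate=q(416,165,.057)).items(): print(n,p.round(4),np.round(tr(p),4))
s=read_state();print(s["tcp_rot"].round(3).tolist(),s["position"],s["force"])
E
```

```text
L 0.2932641922395914 W [np.float64(0.09167958290209474), np.float64(0.08939371606697853)] ang 91.92072421556784 axis [-0.03351668  0.99943816  0.        ] end [ 0.45611896 -0.10830768  0.008     ] start [ 0.46594821 -0.40140711  0.008     ]
gate mid [ 0.46128496 -0.26235318  0.008     ]
button [ 0.4647 -0.3617  0.038 ] [-0.0994  0.    ]
front [ 0.4627 -0.293   0.0265] [-0.0306  0.0004]
rear [ 0.4635 -0.3851  0.0265] [-0.1228 -0.0019]
stop [ 0.4556 -0.1267  0.03  ] [ 0.1358 -0.0011]
stopnear [ 0.4557 -0.1392  0.029 ] [ 0.1233 -0.0014]
gate [ 0.4577 -0.255   0.057 ] [ 0.0075 -0.0033]
[[-0.91, 0.414, -0.001], [0.414, 0.91, -0.001], [0.0, -0.001, -1.0]] [0.25849902 0.56864967 0.22207082] [ 0.16834806 -0.00598905  0.20799208]
```

jog_arm([
  [0,0,5],
  [1,-3,10],
  [3,-8,11],
  [5,-13,11],
  [8,-18,11],
  [11,-23,11],
  [13,-29,11],
  [15,-35,11],
  [16,-41,11],
  [16,-47,11],
  [16,-53,11],
  [16,-59,11],
], turn=[0,0,-6,-12,-18,-24,-30,-36,-42,-48,-54,-60], grip=[1,1,1,1,1,1,1,1,1,1,1,1])

```text
time_s: 1.75
position: [0.4184, -0.023, 0.3327]
tcp_rot: [[-0.093, 0.996, 0.001], [0.996, 0.093, -0.0], [-0.0, 0.001, -1.0]]
force: [1.1, 0.7, -0.7]
opening: 0.006
grasp_force: 0.0
```

jog_arm([
  [1,-6,0],
  [2,-12,0],
  [3,-18,0],
  [4,-24,0],
  [4.6,-30,-2],
  [4.6,-34,-6],
  [4.6,-34,-12],
  [4.6,-34,-18],
  [4.6,-34,-23],
  [4.6,-34,-25],
  [4.6,-34,-25],
], turn=[-1,-2,-3,-3.6,-3.6,-3.6,-3.6,-3.6,-3.6,-3.6,-3.6], grip=[1,1,1,1,1,1,1,1,1,1,1])

```text
time_s: 3.12
position: [0.4637, -0.36, 0.0806]
tcp_rot: [[-0.034, 0.999, -0.003], [0.999, 0.034, 0.003], [0.004, -0.003, -1.0]]
force: [0.7, 0.5, 0.2]
opening: 0.007
grasp_force: 0.0
```

```bash
python3 - <<'E'
from h import *
d=capture("top");e=capture("scene")
A=cv2.resize(d["color"][190:250,340:450],(770,420),interpolation=cv2.INTER_CUBIC)
B=cv2.resize(e["color"][120:230,300:440],(770,605),interpolation=cv2.INTER_CUBIC)
cv2.imwrite("pics/d1.png",A);cv2.imwrite("pics/d2.png",cv2.resize(B,(700,550)))
s=read_state();p=s["position"];print(p,(pix(d,p)-[340,190])*7,(pix(e,p)-[300,120])*5)
E
```

```text
[ 0.46513705 -0.36157055  0.08315848] [683.73165219 190.34442273] [352.92818057 215.5624198 ]
```

View pics/d1.png

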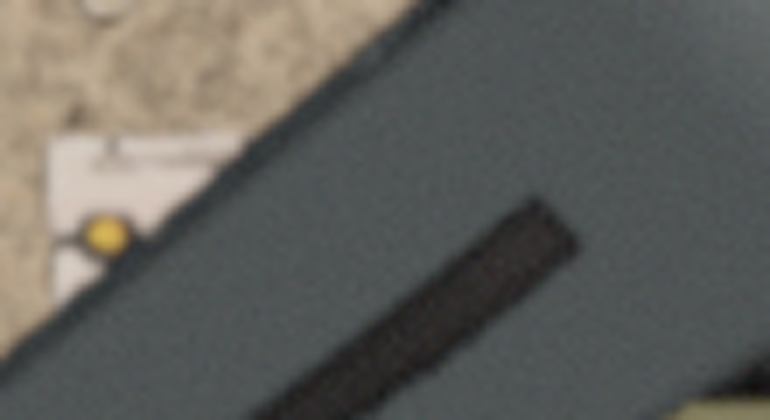

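View pics/d2.png

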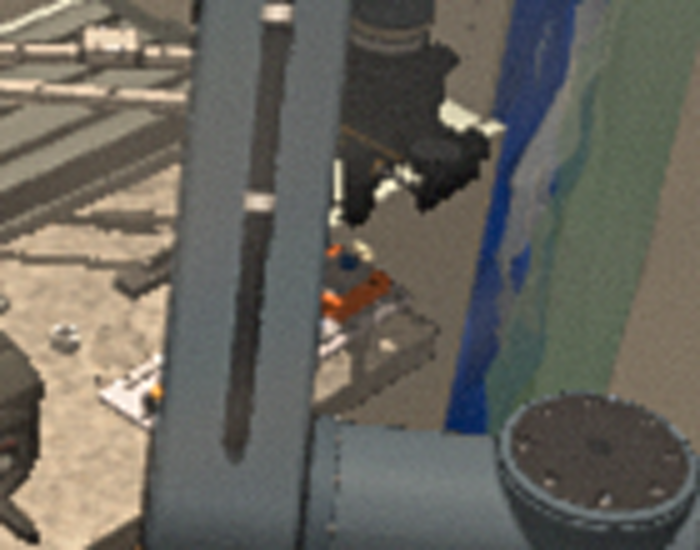

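The scene view shows the closed fingertips at about (353,216), where predicted, with the blue button below at (347,260). The arm blocks the top view. I'll check the button estimate against this second view.

```bash
python3 - <<'E'
from h import *
e=capture("scene")
for s,p in blobs(mask(e,"blue",(362,165,382,180)),3): print(s,p,ray(e,*p,.037).round(4))
print(pix(e,np.array([.4647,-.3617,.037])))
for s,p in blobs(mask(e,"orange",(362,165,385,190)),3): print(s,p,ray(e,*p,.0265).round(4))
E
```

```text
[369, 171, 2, 3, 4] [369.5, 172.25] [ 0.4628 -0.3612  0.037 ]
[369.23872252 171.99991154]
[365, 169, 3, 2, 5] [366.2, 169.6] [ 0.4927 -0.3761  0.0265]
[364, 179, 5, 4, 13] [366.15, 180.08] [ 0.4443 -0.3211  0.0265]
```

jog_arm([
  [0,-0.2,-2],
  [0,-0.2,-3.6],
  [0,-0.2,-4],
  [0,-0.2,-4.2],
  [0,-0.2,-4.4],
  [0,-0.2,-4.6],
  [0,-0.2,-4.8],
  [0,-0.2,-4.8],
], turn=[0,0,0,0,0,0,0,0], grip=[1,1,1,1,1,1,1,1])

```text
time_s: 4.28
position: [0.465, -0.3647, 0.0358]
tcp_rot: [[-0.034, 0.999, 0.001], [0.999, 0.034, -0.003], [-0.003, 0.001, -1.0]]
force: [-1.6, -1.7, 3.8]
opening: 0.001
grasp_force: 2.0
```

jog_arm([
  [0,0,-0.2],
  [0,0,-0.4],
  [0,0,-0.5],
  [0,0,-0.6],
  [0,0,-0.6],
], turn=[0,0,0,0,0], grip=[1,1,1,1,1])

```text
time_s: 4.9
position: [0.4643, -0.3621, 0.0279]
tcp_rot: [[-0.034, 0.999, -0.001], [0.999, 0.034, 0.002], [0.002, -0.001, -1.0]]
force: [0.2, 0.2, -0.6]
opening: 0.01
grasp_force: 0.0
```

jog_arm([
  [0,0,-0.1],
  [0,0,-0.2],
  [0,0,-0.3],
  [0,0,-0.4],
  [0,0,-0.4],
], turn=[0,0,0,0,0], grip=[1,1,1,1,1])

```text
time_s: 5.52
position: [0.4646, -0.3626, 0.0273]
tcp_rot: [[-0.034, 0.999, -0.0], [0.999, 0.034, 0.0], [0.0, -0.0, -1.0]]
force: [-2.3, 2.5, 18.6]
opening: 0.008
grasp_force: 9.3
```

Seated: 18.6 N at z = 27 mm. Next I'll lift, move behind the carrier and descend.

jog_arm([
  [0,0,2],
  [0,0,5],
  [0.1,-3,5],
  [0.2,-5.2,5],
  [0.2,-5.2,5],
  [0.2,-5.2,2],
  [0.2,-5.2,-0.5],
  [0.2,-5.2,-0.8],
  [0.2,-5.2,-0.8],
], turn=[0,0,0,0,0,0,0,0,0], grip=[1,1,1,1,1,1,1,1,1])

```text
time_s: 6.65
position: [0.4667, -0.4144, 0.0167]
tcp_rot: [[-0.034, 0.999, -0.0], [0.999, 0.034, 0.001], [0.001, -0.0, -1.0]]
force: [0.2, -0.6, 0.5]
opening: 0.005
grasp_force: 0.0
```

```bash
python3 - <<'E'
from h import *
e=capture("scene")
cv2.imwrite("pics/e.png",cv2.resize(e["color"][140:210,330:430],None,fx=7,fy=7,interpolation=cv2.INTER_CUBIC))
s=read_state();print(s["position"],s["force"])
E
```

```text
[ 0.46705598 -0.41494684  0.01723318] [ 0.27795375 -1.01781116 -0.11151601]
```

View pics/e.png

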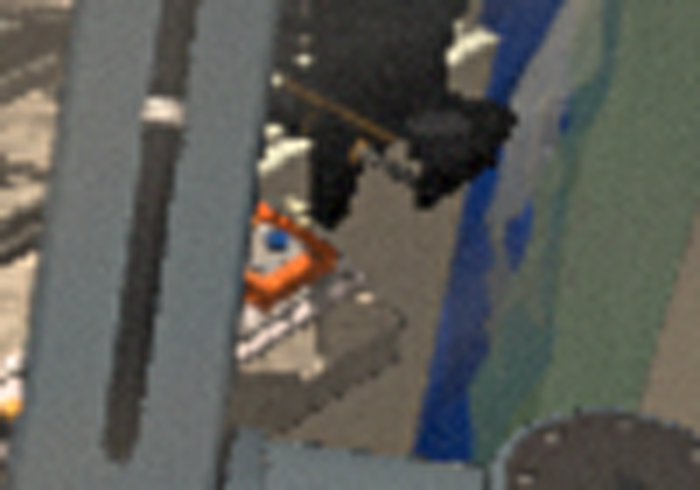

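The plate lies flat inside the rim, with the button at (277,240) and the fingers behind the carrier. Next I'll push it.

jog_arm([
  [0,1,0],
  [-0.1,2,0],
  [-0.1,2.7,0],
  [-0.1,3.4,0],
  [-0.1,4.2,0],
  [-0.2,5,0],
  [-0.2,5.8,0],
  [-0.2,6.6,0],
], turn=[0,0,0,0,0,0,0,0], grip=[1,1,1,1,1,1,1,1])

```text
time_s: 7.7
position: [0.4646, -0.3485, 0.0165]
tcp_rot: [[-0.034, 0.999, -0.0], [0.999, 0.034, 0.0], [0.0, -0.0, -1.0]]
force: [0.2, -2.7, 2.3]
opening: -0.001
grasp_force: 1.7
```

jog_arm([
  [0,0.8,0],
  [-0.1,1.6,0],
  [-0.1,2.4,0],
  [-0.1,3.1,0],
  [-0.1,3.6,0],
  [-0.1,3.9,0],
  [-0.1,4.0,0],
  [-0.1,4.0,0],
], turn=[0,0,0,0,0,0,0,0], grip=[1,1,1,1,1,1,1,1])

```text
time_s: 8.7
position: [0.4635, -0.3088, 0.0164]
tcp_rot: [[-0.034, 0.999, -0.0], [0.999, 0.034, 0.001], [0.001, -0.0, -1.0]]
force: [0.4, -1.3, 0.9]
opening: 0.003
grasp_force: 0.9
```

jog_arm([
  [0,-1.5,0],
  [0,-1.5,5],
  [0,-1.5,10],
  [0,0,13],
  [-0.1,4,14],
  [-0.3,8.8,14],
  [-0.3,8.8,14],
], turn=[0,0,0,0,0,0,0], grip=[1,1,1,0.4,0.4,0.4,0.4])

```text
time_s: 9.57
position: [0.4587, -0.2175, 0.1562]
tcp_rot: [[-0.037, 0.999, -0.004], [0.999, 0.037, 0.004], [0.004, -0.004, -1.0]]
force: [0.0, -0.1, 1.1]
opening: 0.376
grasp_force: 0.0
```

```bash
python3 - <<'E'
from h import *
for n,z in(("top",.0265),("scene",.0265)):
    d=capture(n); a=pix(d,np.array([.46,-.21,.03])).astype(int); print(n,a)
    x0,y0=a-[50,35]
    for s,p in blobs(mask(d,"orange",(x0,y0,x0+100,y0+70)),3):print(s,p,ray(d,*p,z).round(4))
    if n=="scene":cv2.imwrite("pics/f.png",cv2.resize(d["color"][y0:y0+70,x0:x0+100],None,fx=7,fy=7,interpolation=cv2.INTER_CUBIC))
s=read_state();print(s["position"],s["force"],s["opening"])
E
```

```text
top [381 221]
scene [345 188]
[ 0.46068672 -0.22117918  0.15645919] [ 0.2021663  -0.78291644 -0.2577852 ] 0.4644858342991476
```

View pics/f.png

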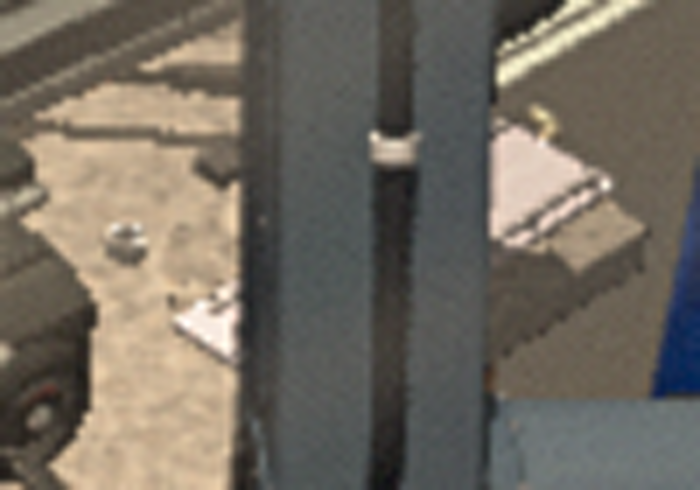

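Both the top and scene views of the tongue are blocked by the arm; the empty start end of the track is visible at (550,190). The push position tells me where the tongue is, so I'll descend with light moves.

jog_arm([
  [0,0,-5],
  [0,0,-10],
  [0,0,-12.5],
  [0,0,-13.5],
  [0,0,-14.1],
  [0,0,-14.1],
], turn=[0,0,0,0,0,0], grip=[0.4,0.4,0.4,0.4,0.4,0.4])

```text
time_s: 10.42
position: [0.461, -0.2217, 0.0159]
tcp_rot: [[-0.034, 0.999, 0.001], [0.999, 0.034, -0.001], [-0.001, 0.001, -1.0]]
force: [0.7, 0.6, -0.2]
opening: 0.596
grasp_force: 0.0
```

jog_arm([
  [0,0,0],
  [0,0,0],
  [0,0,0],
  [0,0,0],
  [0,0,0],
  [0,0,0],
], turn=[0,0,0,0,0,0], grip=[0.9,0.9,0.9,0.9,0.9,0.9])

```text
time_s: 11.18
position: [0.461, -0.2213, 0.016]
tcp_rot: [[-0.034, 0.999, 0.001], [0.999, 0.034, -0.001], [-0.001, 0.001, -1.0]]
force: [0.0, 0.6, 5.9]
opening: 0.319
grasp_force: 30.0
```

jog_arm([
  [0,0.6,0],
  [-0.1,1.4,0],
  [-0.1,2.2,0],
  [-0.1,3.0,0],
  [-0.1,3.8,0],
  [-0.2,4.5,0],
  [-0.2,5.0,0],
  [-0.2,5.3,0],
  [-0.2,5.5,0],
  [-0.2,5.5,0],
], turn=[0,0,0,0,0,0,0,0,0,0], grip=[0.9,0.9,0.9,0.9,0.9,0.9,0.9,0.9,0.9,0.9])

```text
time_s: 12.42
position: [0.4596, -0.1663, 0.016]
tcp_rot: [[-0.035, 0.999, 0.002], [0.999, 0.035, -0.002], [-0.002, 0.002, -1.0]]
force: [-0.2, -3.3, 6.7]
opening: 0.32
grasp_force: 30.0
```

```bash
python3 - <<'E'
from h import *
d=capture("top");e=capture("scene")
a=d["color"][198:248,340:450];b=e["color"][160:220,300:380]
A=cv2.resize(a,None,fx=6,fy=6,interpolation=cv2.INTER_CUBIC);B=cv2.resize(b,None,fx=4.8,fy=4.8,interpolation=cv2.INTER_CUBIC)
I=np.zeros((300+288,660,3),np.uint8);I[:300]=A;I[300:,:384]=B;cv2.imwrite("pics/g.png",I)
s=read_state();print(s["position"],s["force"],s["opening"])
E
```

```text
[ 0.45956134 -0.1663122   0.01598287] [ 0.75530278 -3.40077883  5.90495457] 0.31660230651938653
```

View pics/g.png

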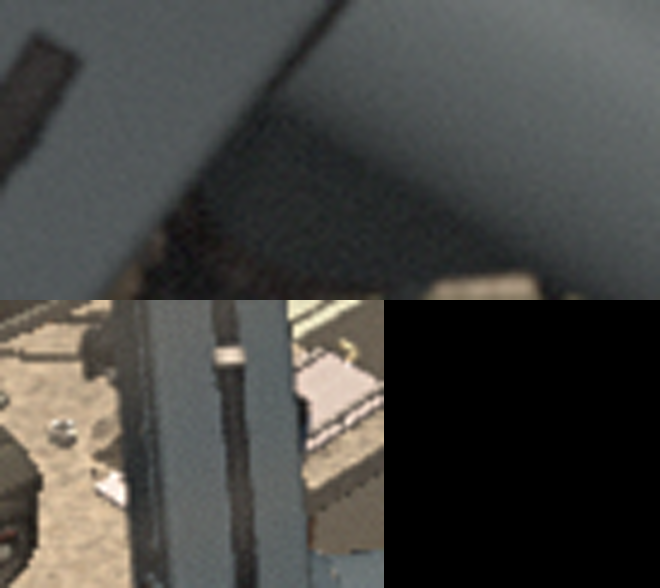

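The arm blocks both views, so from here I creep forward on force alone. Dragging force is about -3.4 N.

jog_arm([
  [0,0.1,0],
  [0,0.2,0],
  [0,0.3,0],
], turn=[0,0,0], grip=[0.9,0.9,0.9])

```text
time_s: 12.9
position: [0.4596, -0.1637, 0.016]
tcp_rot: [[-0.035, 0.999, 0.002], [0.999, 0.035, -0.002], [-0.002, 0.002, -1.0]]
force: [0.2, -5.4, 5.6]
opening: 0.312
grasp_force: 30.0
```

jog_arm([
  [0,0.1,0],
  [0,0.1,0],
], turn=[0,0], grip=[0.9,0.9])

```text
time_s: 13.15
position: [0.4596, -0.1626, 0.016]
tcp_rot: [[-0.035, 0.999, 0.002], [0.999, 0.035, -0.002], [-0.002, 0.002, -1.0]]
force: [0.0, -4.5, 5.8]
opening: 0.315
grasp_force: 30.0
```

Force isn't growing, so this is just drag. Continuing.

jog_arm([
  [0,0.1,0],
  [0,0.2,0],
  [0,0.2,0],
], turn=[0,0,0], grip=[0.9,0.9,0.9])

```text
time_s: 13.52
position: [0.4597, -0.1606, 0.016]
tcp_rot: [[-0.035, 0.999, 0.002], [0.999, 0.035, -0.002], [-0.002, 0.002, -1.0]]
force: [0.9, -4.7, 5.4]
opening: 0.316
grasp_force: 30.0
```

jog_arm([
  [0,0.1,0],
  [0,0.2,0],
  [0,0.2,0],
], turn=[0,0,0], grip=[0.9,0.9,0.9])

```text
time_s: 13.9
position: [0.4596, -0.1586, 0.016]
tcp_rot: [[-0.035, 0.999, 0.002], [0.999, 0.035, -0.002], [-0.002, 0.002, -1.0]]
force: [0.1, -3.7, 5.6]
opening: 0.32
grasp_force: 30.0
```

jog_arm([
  [0,0.1,0],
  [0,0.2,0],
  [0,0.2,0],
], turn=[0,0,0], grip=[0.9,0.9,0.9])

```text
time_s: 14.28
position: [0.4596, -0.1567, 0.016]
tcp_rot: [[-0.035, 0.999, 0.002], [0.999, 0.035, -0.002], [-0.002, 0.002, -1.0]]
force: [1.1, -5.6, 5.3]
opening: 0.323
grasp_force: 30.0
```

jog_arm([
  [0,0.1,0],
  [0,0.1,0],
], turn=[0,0], grip=[0.9,0.9])

```text
time_s: 14.52
position: [0.4597, -0.1567, 0.016]
tcp_rot: [[-0.035, 0.999, 0.002], [0.999, 0.035, -0.003], [-0.003, 0.002, -1.0]]
force: [-1.0, -8.9, 4.9]
opening: 0.319
grasp_force: 30.0
```

Contact: the carrier no longer advances and the force has risen to 8.9 N. I'll ease off slightly, release and rise, then move aside to look.

jog_arm([
  [0,-0.05,0],
  [0,-0.05,0],
  [0,-0.05,0],
  [0,-0.05,0],
  [0,-0.05,4],
  [0,0,9],
  [0,3,14],
  [-1,9,18],
  [-1,15,20],
  [-1,21,20],
  [-1,27,20],
  [-1,27,20],
], turn=[0,0,0,0,0,0,0,0,0,0,0,0], grip=[0.9,0.45,0.45,0.45,0.45,0.45,0.45,0.45,0.45,0.45,0.45,0.45])

```text
time_s: 16.02
position: [0.4469, 0.1189, 0.2153]
tcp_rot: [[-0.041, 0.999, -0.002], [0.999, 0.041, 0.001], [0.001, -0.001, -1.0]]
force: [-0.5, -1.0, -0.2]
opening: 0.547
grasp_force: 0.0
```

```bash
python3 - <<'E'
from h import *
d=capture("top")
cv2.imwrite("pics/k.png",cv2.resize(d["color"][198:248,340:450],None,fx=7,fy=7,interpolation=cv2.INTER_CUBIC))
s=read_state();print(s["position"],s["force"],s["opening"])
E
```

```text
[0.44737535 0.11746039 0.21524844] [0.04265995 0.95355094 0.79865195] 0.5469935713803563
```

View pics/k.png

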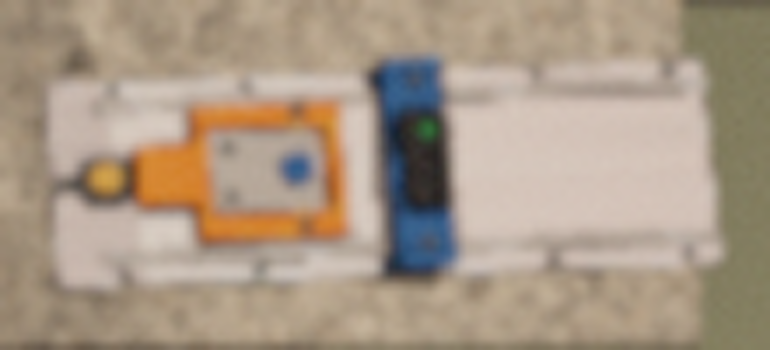

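The carrier is clear of the gate with its plate flat and its tongue against the stop at (134,178). The stop has not moved; it is still at (106,180).

```bash
python3 -c "
from rig import *
print(hand_in())"
```

```text
the job is handed in; nothing more can be done
None
```

The job is handed in at about 16 s: the cover snapped flat, and the carrier went under the gate and was released with its tongue resting against the end stop. In the last picture the stop was still in its original place; the arm hid the carrier while it passed the gate, so I had no direct view of the cover's clearance there.

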